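Set the strap-width gauge by its knurled wheel

TASK

Close the gap of the strap-width gauge down to the mark: roll the knurled wheel on top of it under a fingertip, stroke by stroke, until the pointer blade of the sliding fence lines up with the thin blade of the index clip on the front edge, then take the hand away. Turn it with light strokes on the wheel only; do not touch the fence or the index clip, pinch or lift nothing, and leave the things standing around the gauge where they are.

Things in the scene. Friction and masses are not known exactly. Their poses are not given: they have to be found in the camera images.
- gauge: Strap-width gauge screwed to the bench: grey base plate 120 x 270 x 14 mm. Origin under its centre, z up, y along its length and the fence's travel, -x its front edge (about towards the robot). The fixed aluminium jaw (70 mm wide, 54 mm high) is at the +y end, its face at y = +91 mm; the knurled wheel, the highest part, is at the -y end.
- wheel_top (a point): Highest point of the wheel's rim, mid-width, 80 mm above the bench, at gauge y = -85 mm; fixed to the gauge, does not turn, axes as the gauge's. Rolling the wheel's top towards the fixed jaw (gauge +y) closes the gap, the other way opens it: 1 mm of fence per 3.2 mm of rim travel.
- wheel: Knurled dark steel wheel, radius 32 mm, 22 mm wide, upright between two grey cheeks (44 mm over both, tops 14 mm below the wheel's top). Axle along gauge x; origin on the axle, turns with the wheel. It turns easily (under 2 N at the rim) and stays where left. A light press of 3 to 10 N grips it without slip.
- fence: The sliding aluminium fence, 70 mm wide along x and 54 mm high above the bench, on two rods between the wheel and the fixed jaw. Origin at the middle of the lower edge of the face that looks to the fixed jaw. It travels along the gauge's y from 60 mm gap (wide open, y = 31 mm) to 5 mm gap. Moved by the wheel only; do not touch it.
- pointer (a point): Front tip of the fence's 2 mm thick, 14 mm high dark steel pointer blade, in the plane of the fence's face, 23 mm above the bench, near the front edge of the gauge. It moves with the fence, and its axes are those of the gauge.
- index_clip: Small dark steel clip, 10 x 16 x 12 mm, screwed fast somewhere along the front edge of the gauge's plate, beside the pointer's path, with a dark blade 2 mm thick and 18 mm high that stands across the scale towards the pointer. Origin on the plate, under the foot of the blade. Cannot be moved.
- mark (a point): The gauge mark: tip of the index clip's blade, facing the path of the pointer tip (about 0.5 mm between them in x), 23 mm above the bench, axes as the gauge's. The pointer is set when it has the same gauge y as this point. At the start the pointer is 12 to 38 mm short of it on the -y side.
- edge_slicker: Bystander: turned wooden burnisher, 34 mm across, 54 mm high, loose, beyond the wheel's end of the gauge. Origin under its centre.
- ring_tan: Bystander: flat ring of tan thread, 52 x 60 x 13 mm, loose, in front of the gauge. Origin under its centre.
- rivet_tin: Bystander: round tin with a red lid, 55 mm across, 26 mm high, loose, behind the wheel. Origin under its centre.
- beeswax: Bystander: round yellow wax cake, 49 mm across, 18 mm high, loose, behind the gauge. Origin under its centre.
- spring_clip: Bystander: black spring clip with wire arms, 32 x 23 x 37 mm, loose, in front of the gauge. Origin under its centre.
- thread_white: Bystander: flat white thread spool, 52 x 49 x 20 mm, loose, beyond the fixed jaw. Origin under its centre.

How it is judged (in metres and radians):
At the end, for the whole second after the job is handed in: The fence's pointer is within 2 mm of the gauge mark along the gauge's length, at rest, and the robot has let go (y of pointer in the frame of mark between -0.002 and 0.002 m and linear speed of fence below 0.003 m/s); the robot touches nothing.
It fails at once if the fence is touched by the robot (contact force between any of the fingers, the arm and fence above 1.5 N).
It fails at once if the index clip is touched by the robot (contact force between any of the fingers, the arm and index_clip above 1.5 N).
It fails at once if the wheel is pinched or pressed hard (over 45 N) (contact force between the fingers and wheel above 45 N).
It fails at once if a bystander is lifted, carried or pushed more than 15 mm (distance of any of edge_slicker, ring_tan, rivet_tin, beeswax, spring_clip, thread_white from where it was at the start of the episode above 0.015 m).
It also fails if it takes over 56 s, if anything falls off the work surface, if the arm or the gripper's body presses on something with over 40 N, if the wrist force passes 120 N, or if a joint passes its speed limit or range.

ROBOT

A 7-joint arm with a two-finger parallel gripper is mounted at the origin on a cart in front of the work surface, level with it; the furniture and walls round the work are solid. World frame = base frame: x ahead of the robot, y to its left, z up, the work surface at z = 0. Lengths are in mm, angles in rad, forces in N, time in s.
With the tool pointing down it reaches from about 400 to 875 mm from the base axis. Payload 4.4 kg.
Tool frame: the origin (TCP) lies midway between the tips of the shut fingers; the grasp point (between the pads) lies 19 mm behind it; z points along the fingers, y is the line along which they close (so a half turn about z gives the same grasp; the last joint's range is limited). The gripper opens to 85 mm and grips with 20 to 120 N. Pads are 22 mm wide; open, the fingers measure 114 mm over their backs; the gripper's body (76 mm by 85 mm) begins 54 mm behind the grasp point. The pads swing forward as they close: fully open they stand 13 mm farther back than shut.
Start: joints at [-1.173, 0.628, 0.038, 1.517, -0.027, 0.996, -0.02], TCP at [290.757, 581.359, 231.313] pointing down, gripper open.
Joint ranges: [-3.06, 3.06], [-0.37, 2.12], [-1.25, 1.32], [0.18, 2.47], [-1.1, 4.24], [0.23, 1.98], [-2.94, 2.94]. Speed limits (rad/s): [2.57, 2.57, 3.14, 3.14, 3.14, 3.14, 3.14].

INTERFACE

Orientations are given as [roll, pitch, yaw] about the fixed x, y, z axes, in that order (R = Rz(yaw) Ry(pitch) Rx(roll)).
In Python, from cell import readout, optics, order gives the robot as it stands.
- The arm moves only by the shell command python3 -m jog 'ROWS'. ROWS is a JSON object of lists of equal length, an entry for each row: "claw": the opening, from 0 (shut) to 1 (fully open); "xyz": the shift along the tool's x, y, z each as a share of 0.1 m, from -1 to 1, a list of three; "twist": the turn, a rotation vector about the tool's x, y, z each as a share of 180 degrees, from -1 to 1, a list of three. A call has 1 to 12 rows; each row shifts and turns the commanded pose from where the row before left it, along the tool's axes as they then stand; what a row does not reach is not made up. A row lasts 1/8 s, in which the tool goes at most 62.5 mm and 10.7 degrees, less where a joint would pass 70% of its speed; a pose out of reach is approached as far as the arm can. A call with a number of a shift or a turn outside -1 to 1 is refused whole. A call with a gripper value outside its range is refused whole. The fingers move at their own pace and stop on an object; the grip force is fixed at half the most. Time passes only in rows, so rows that do not move let the fingers close. It gives the time, the measured TCP pose, the force, the opening and the grip force at its end, in the units of the state.
- readout.read_state(): the state, without advancing time (a new reading comes with each control period).
- optics.get_image(name): name is "scene" or "top" or "wrist"; returns a dict with "color" (384x512x3 uint8, red, green, blue), "fovy" (degrees; the focal length in pixels is half the picture's height over the tangent of half this angle, whatever the lens; pixels are square), "cx", "cy" (the principal point, pixels), "k1" (the pictures are not rectified: a ray, as slopes to the right and down, at radius r is drawn at 1 + k1 r^2 times it, then the intrinsics apply), "view" (4x4, takes a point from world to camera coordinates). Camera axes: x right, y up, looking along -z (the intrinsics and any distortion apply to the point x, -y, -z); pixel columns grow to the right and rows downward; lengths in mm; the calibration is good to about 2 mm. A picture is of the moment at which its call begins. There is no depth.
- order.finish_job(): hands the job in; it is judged then, once.
Trained networks look in the newest picture that a camera, given by its name, has taken for a name from the list of things; names that differ only in an ending like _2 or _b are one class to them, and where a whole thing is asked for, a point or a joint stands for the part that bears it (a point fixed in the world has none). Each returns a list of dicts, best first, with "score" (0 to 1); they miss things now and then, are a little off and sometimes report something else, mostly with a low value. They report only what shows in the picture. A call takes as long as a camera call.
- optics.boxes_of(camera, label): "rect" ([left, top, width, height] in pixels, round what is visible of it).
The state is a dict: "clock": time; "qpos": joint angles; "qd": joint speeds; "tau": joint torques, N m; "eef_pos": TCP position; "tool_rot": TCP orientation; "force": force on the tool from outside, world axes, zero at the start; "torque": the same for the moment, N m; "width": finger opening in mm; "gripper_force": force on a finger pad.
Only numpy, scipy, OpenCV 4.12 (cv2) and the standard library are available. Lean on these libraries where they do the work, as an engineer would, in place of code of your own. Each camera call takes 0.05 s, during which the arm holds its last target. There are 200 camera calls.

## Working session

There is one attempt and no reset: what is moved stays moved. The work goes in short steps, Python scripts to look and compute and a shell command to move; the robot and the scene stay as the last step left them, time stands still between calls to the robot, and variables do not carry over. Pictures are saved under pics/ and viewed, at most 10 in all, crops included, and the job is handed in when it is done.

```bash
mkdir -p pics; python3 - <<'E'
from cell import readout, optics
import cv2,numpy as np
s=readout.read_state(); print({k:np.round(s[k],3).tolist() for k in ('clock','eef_pos','tool_rot','force','width')})
for n in ('scene','top'):
    i=optics.get_image(n); cv2.imwrite(f'pics/{n}0.png',i['color'][...,::-1])
    print(n,i['fovy'],i['cx'],i['cy'],i['k1'],np.round(i['view'],4).tolist())
    for l in ('gauge','wheel','fence','pointer','index_clip','mark','edge_slicker','rivet_tin','spring_clip'):
        print(l,[(np.round(b['rect'],1).tolist(),round(b['score'],2)) for b in optics.boxes_of(n,l)[:2]])
E
```

```text
{'clock': 0.0, 'eef_pos': [290.486, 580.789, 230.403], 'tool_rot': [-3.14, 0.0, 2.678], 'force': [0.405, -0.119, 0.455], 'width': 85.626}
scene 43.4795676410824 261.7149555973609 188.2243777881826 -0.16922184216815317 [[0.7448, -0.6673, -0.0003, -409.098], [0.2713, 0.3024, 0.9138, -241.3951], [-0.6097, -0.6806, 0.4063, -600.2715], [0.0, 0.0, 0.0, 1.0]]
gauge [([217.3, 192.9, 129.1, 89.9], 0.83), ([231.6, 215.9, 10.8, 10.8], 0.67)]
wheel [([291.7, 218.0, 27.8, 31.2], 0.77)]
fence [([249.9, 203.3, 40.7, 35.7], 0.96), ([329.0, 263.1, 22.9, 33.7], 0.68)]
pointer [([246.4, 203.2, 43.8, 39.4], 0.74)]
index_clip [([327.9, 262.2, 22.9, 31.7], 0.59), ([232.4, 216.6, 9.7, 10.0], 0.4)]
mark [([249.2, 203.9, 42.5, 35.1], 0.56), ([234.1, 218.6, 5.7, 6.9], 0.4)]
edge_slicker [([327.3, 263.0, 25.3, 30.8], 0.72)]
rivet_tin [([341.9, 223.8, 32.2, 24.9], 0.91)]
spring_clip [([225.1, 193.1, 125.3, 82.8], 0.6), ([195.1, 221.0, 17.9, 16.2], 0.54)]
top 46.426405356022215 248.38408403709963 194.09159131347948 -0.16313404953921318 [[0.0944, -0.9955, 0.004, 2.2153], [0.9749, 0.0933, 0.2023, -597.417], [-0.2017, -0.0152, 0.9793, -804.8463], [0.0, 0.0, 0.0, 1.0]]
gauge [([222.1, 171.1, 140.0, 89.7], 0.75), ([250.8, 232.1, 3.3, 6.3], 0.66)]
wheel [([321.1, 213.2, 29.0, 24.1], 0.55)]
fence [([269.4, 188.4, 34.6, 44.2], 0.69)]
pointer [([271.1, 187.0, 31.4, 42.6], 0.6)]
index_clip [([373.2, 239.6, 18.5, 19.4], 0.65)]
mark [([248.3, 231.8, 4.8, 4.5], 0.54), ([320.0, 211.7, 27.9, 21.7], 0.45)]
edge_slicker [([372.5, 237.2, 22.9, 17.6], 0.6), ([320.3, 210.7, 29.5, 25.7], 0.33)]
rivet_tin [([330.8, 157.1, 26.9, 27.1], 0.56)]
spring_clip [([224.6, 246.9, 13.0, 16.2], 0.75)]
```

```bash
python3 - <<'E'
import cv2
a=cv2.imread('pics/top0.png')[145:270,205:405]; cv2.imwrite('pics/topc.png',cv2.resize(a,None,fx=4,fy=4,interpolation=cv2.INTER_CUBIC))
a=cv2.imread('pics/scene0.png')[180:300,190:380]; cv2.imwrite('pics/scenec.png',cv2.resize(a,None,fx=4,fy=4,interpolation=cv2.INTER_CUBIC))
E
```

```text
(no output)
```

View pics/topc.png

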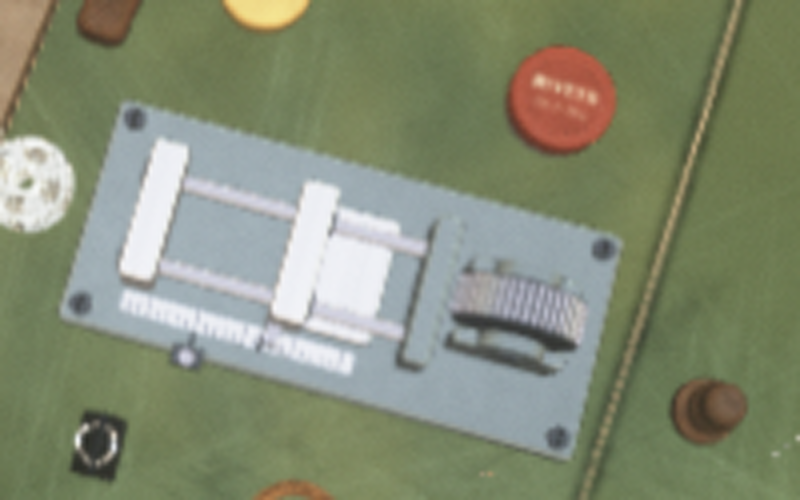

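View pics/scenec.png

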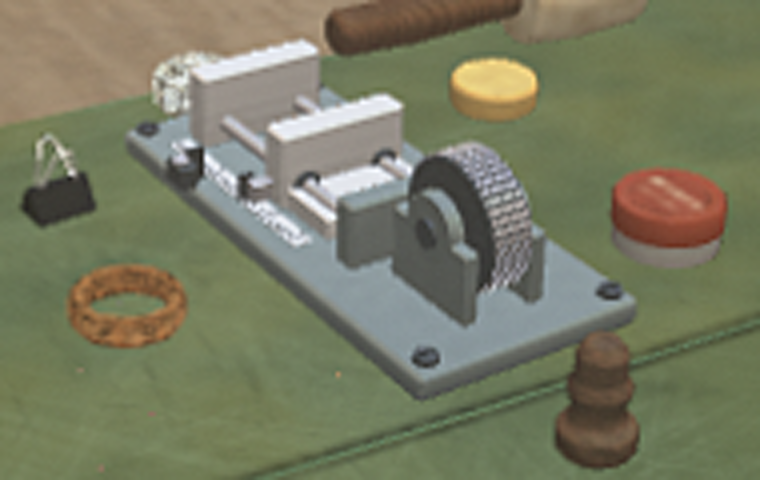

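```bash
cat > h.py <<'E'
import numpy as np
from scipy.optimize import least_squares
def proj(i,P):
    P=np.atleast_2d(P); c=P@i['view'][:3,:3].T+i['view'][:3,3]
    s=np.c_[c[:,0],-c[:,1]]/-c[:,2:]; r2=(s**2).sum(1,keepdims=True)
    f=192/np.tan(np.radians(i['fovy'])/2)
    return s*(1+i['k1']*r2)*f+[i['cx'],i['cy']]
def g2w(p,P):
    x,y,a=p[:3]; c,s=np.cos(a),np.sin(a); P=np.atleast_2d(P)
    return np.c_[x+c*P[:,0]-s*P[:,1], y+s*P[:,0]+c*P[:,1], P[:,2]]
def gy(i,p,px,x=-50,z=23):  # gauge x,y of a pixel at height z
    return least_squares(lambda q:proj(i,g2w(p,[[q[0],q[1],z]]))[0]-px,[x,0]).x
E
python3 - <<'E'
from h import *
from cell import optics
T=optics.get_image('top');S=optics.get_image('scene')
u=lambda c,o:(np.array(c)+.5)/4-.5+o
tc=u([(125,102),(62,317),(572,460),(620,238)],[205,145]); tP=[[60,135,14],[-60,135,14],[-60,-135,14],[60,-135,14]]
sc=u([(418,382),(635,298),(127,140)],[190,180]); sP=[[-60,-135,14],[60,-135,14],[-60,135,14]]
f=lambda use:least_squares(lambda p:np.r_[(proj(T,g2w(p,tP))-tc).ravel() if 't' in use else [],(proj(S,g2w(p,sP))-sc).ravel() if 's' in use else []],[600,0,0])
for m in ('t','s','ts'):
    r=f(m);print(m,np.round(r.x,3),'rms px',np.sqrt(np.mean(r.fun**2)))
p=r.x; np.save('p.npy',p)
print('wheel_top',g2w(p,[0,-85,80]))
print('wheeltop px',proj(T,g2w(p,[0,-85,80])),proj(S,g2w(p,[0,-85,80])))
print('gauge y dir',-np.sin(p[2]),np.cos(p[2]))
for n,c in(('mark',(187,345)),('pointer',(265,340))): print(n,gy(T,p,u(c,[205,145])))
E
```

```text
t [ 5.71229e+02 -3.02130e+01 -1.79000e-01] rms px 1.0365234393140228
s [ 5.68131e+02 -3.06260e+01 -1.87000e-01] rms px 1.4010147069546417
ts [ 5.70134e+02 -2.98590e+01 -1.83000e-01] rms px 1.3153849111816125
wheel_top [[ 554.64641464 -113.43585748   80.        ]]
wheeltop px [[337.55040444 221.24161897]] [[307.90151613 218.450255  ]]
gauge y dir 0.18221010060452 0.9832596194483382
mark [-54.81905504  67.4807467 ]
pointer [-41.76795136  30.81189818]
```

```bash
python3 -m jog '{"claw":[0,0,0,0,0,0,0,0,0,0,0,0],"xyz":[[-0.57,-0.087,0.05],[-0.57,-0.087,0.05],[-0.57,-0.087,0.05],[-0.57,-0.087,0.05],[-0.57,-0.087,0.05],[-0.57,-0.087,0.05],[-0.57,-0.087,0.05],[-0.57,-0.087,0.05],[-0.57,-0.087,0.05],[-0.57,-0.087,0.05],[-0.57,-0.087,0.05],[-0.57,-0.087,0.05]],"twist":[[0,0,0.03],[0,0,0.03],[0,0,0.03],[0,0,0.03],[0,0,0.03],[0,0,0.03],[0,0,0.03],[0,0,0.03],[0,0,0.03],[0,0,0.03],[0,0,0.03],[0,0,0.03]]}'
cat > where.py <<'E'
from h import *
from cell import readout
from scipy.spatial.transform import Rotation as R
p=np.load('p.npy'); s=readout.read_state(); Rm=R.from_euler('xyz',s['tool_rot']).as_matrix()
w=g2w(p,[0,-85,80])[0]; d=w-s['eef_pos']
c,sn=np.cos(p[2]),np.sin(p[2]); G=np.array([[c,-sn,0],[sn,c,0],[0,0,1]])
print('t',s['clock'],'to wheel_top, tool mm',np.round(Rm.T@d,1),'gauge',np.round(G.T@-d,1),'eef',np.round(s['eef_pos'],1),'F',np.round(s['force'],1),'w',s['width'])
e=G.T@Rm
print('tool axes in gauge\n',e.round(3),'xturn deg needed about z',np.degrees(np.arctan2(-e[0,0],-e[1,0])).round(1),np.degrees(np.arctan2(e[0,0],e[1,0])).round(1))
E
python3 where.py
```

```text
clock: 2.6
eef_pos: [568.9, -14.7, 171.3]
tool_rot: [3.14, 0.0, 1.544]
force: [0.8, -0.4, 0.7]
width: -0.3
gripper_force: 0.0
t 2.6 to wheel_top, tool mm [-99.1 -11.7  91.3] gauge [-4.  99.7 91.3] eef [568.9 -14.7 171.3] F [ 0.8 -0.4  0.7] w -0.2634794832018424
tool axes in gauge
 [[-0.156  0.988  0.001]
 [ 0.988  0.156  0.   ]
 [-0.     0.001 -1.   ]] xturn deg needed about z 171.0 -9.0
```

```bash
python3 -m jog '{"claw":[0,0],"xyz":[[0,0,0],[0,0,0]],"twist":[[0,0,0.05],[0,0,0]]}' | tail -1; python3 where.py; python3 - <<'E'
from cell import optics
from h import *
import cv2
i=optics.get_image('wrist'); cv2.imwrite('pics/w1.png',i['color'][...,::-1]); p=np.load('p.npy')
print(i['fovy'],i['k1'])
print(proj(i,g2w(p,[[-50,68,23],[-45,31,23],[0,-85,80]])))
for l in('mark','index_clip','pointer','fence'):print(l,[(np.round(b['rect'],1).tolist(),round(b['score'],2)) for b in optics.boxes_of('wrist',l)[:2]])
E
```

```text
gripper_force: 0.0
t 2.85 to wheel_top, tool mm [-101.1    4.4   91.3] gauge [ -4.6 101.1  91.3] eef [568.5 -13.2 171.3] F [-0.2  0.4 -0.2] w -0.14537877736483126
tool axes in gauge
 [[-0.003  1.     0.   ]
 [ 1.     0.003  0.   ]
 [ 0.     0.    -1.   ]] xturn deg needed about z 179.9 -0.1
59.26696939023588 -0.06737128234284853
[[203.12591058 118.92015743]
 [210.48653346 161.74049236]
 [261.80017246 314.87124761]]
mark [([185.6, 107.4, 27.0, 22.4], 0.8), ([96.9, 169.4, 57.4, 56.9], 0.73)]
index_clip [([183.3, 110.2, 26.5, 19.8], 0.59)]
pointer [([206.3, 154.6, 101.1, 62.0], 0.68), ([388.5, 78.5, 59.1, 55.7], 0.35)]
fence [([207.6, 160.0, 103.6, 53.8], 0.65)]
```

View pics/w1.png

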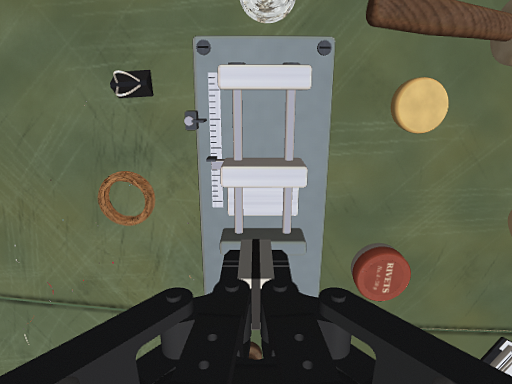

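```bash
python3 - <<'E'
import cv2
a=cv2.imread('pics/w1.png'); print(cv2.cvtColor(a,cv2.COLOR_BGR2GRAY)[114:126,196:212]);print(cv2.cvtColor(a,cv2.COLOR_BGR2GRAY)[152:166,202:222])
cv2.imwrite('pics/w1c.png',cv2.resize(a[100:170,180:240],None,fx=8,fy=8,interpolation=cv2.INTER_NEAREST))
E
```

```text
[[ 44  23 135 142 137 136 136 137 138 138 138 137 130 192 200 196]
 [ 46  23 113 138 138 137 136 138 137 137 137 136 129 197 217 214]
 [ 46  25 106 139 140 138 138 138 139 139 138 136 130 197 216 212]
 [ 48  27 110 145 147 145 145 145 145 144 142 137 130 198 220 216]
 [ 49  31  70 101 102 101 101 100 100  96 117 138 131 182 187 174]
 [ 37  27  31  39  38  38  36  38  38  36  61 139 134 180 108  96]
 [ 66  64  64  62  59  63  64  55  30  22  44 140 133 177 211 208]
 [ 81  81  80  77  76  77  79  54  21  75 136 141 132 174 219 213]
 [ 67  60  79 105  90  87  88  90 137 141 142 139 130 173 218 211]
 [ 53  35  78 141 140 139 139 139 143 141 139 136 131 175 221 216]
 [ 55  29  78 141 143 140 140 140 138 138 138 137 130 180 185 180]
 [ 57  30  79 141 141 137 138 138 137 138 137 138 132 182 139  93]]
[[134 133 134 134 135 136 134 130 184 219 210 207 210 214 210 211 206 210
  216 185]
 [133 133 134 135 135 136 135 131 155  91  99  97  97  99 137 212 207 209
  215 190]
 [134 134 135 135 135 137 137 133 162 238 226 221 225 229 221 213 208 208
  216 221]
 [134 134 136 136 136 141 139 138 164 23
[... 195 characters left out ...]
 223 216
  220 225]
 [135 136 136 141 110  19  29  31  33  34  34  35  34  26  45 186 223 218
  221 222]
 [135 135 137 143  75  51  57  59  60  60  60  59  61  41  36  59  50  47
   47  51]
 [135 136 136 142  90  75  79  80  79  84  80  79  80  59  78  80  77  76
   77  77]
 [135 135 135 139 108  94  96  97  96 121 110 109 110 125 198 194 192 192
  192 193]
 [135 135 136 137 140 142 142 143 140 163 182 181 179 177 174 172 171 172
  172 174]
 [135 135 135 136 136 136 136 137 134 150 174 170 169 167 167 167 167 167
  168 172]
 [135 135 136 136 136 136 136 135 132 115 175 170 170 170 170 170 170 170
  173 172]
 [136 136 136 136 136 135 136 136 135 165 174 169 170 170 170 170 169 171
  173 143]]
```

View pics/w1c.png

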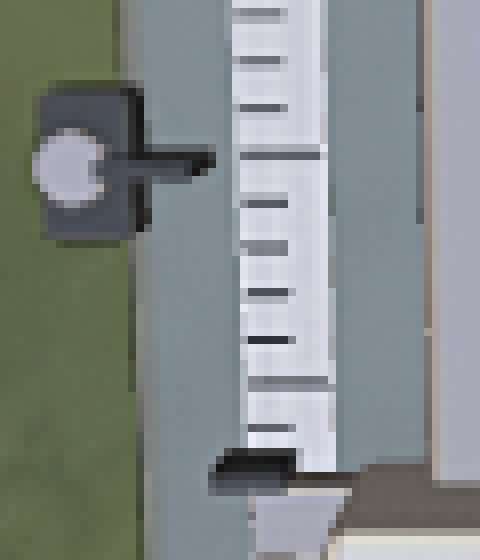

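```bash
cat > meas.py <<'E'
import sys
from h import *
from cell import optics
i=optics.get_image('wrist'); p=np.load('p.npy')
m=gy(i,p,eval(sys.argv[1]),z=32); q=gy(i,p,eval(sys.argv[2]),z=30)
print(m,q,'short mm',m[1]-q[1],'cam pos gauge y', )
print('ticks',[gy(i,p,(214.5,100+r/8-.5),z=14.5)[1].round(1) for r in (60,108,155,204,248,292,340,380,427)])
E
python3 meas.py '(202,120.8)' '(212,160)'
```

```text
[-50.00156357  68.72951904] [-42.98509277  35.51790275] short mm 33.21161629102591 cam pos gauge y
ticks [np.float64(79.0), np.float64(73.9), np.float64(68.9), np.float64(63.6), np.float64(58.8), np.float64(54.0), np.float64(48.7), np.float64(44.2), np.float64(38.9)]
```

```bash
python3 -m jog '{"claw":[0,0,0,0,0,0],"xyz":[[-0.54,0.022,0],[-0.53,0.022,0],[0,0,0.4],[0,0,0.35],[0,0,0],[0,0,0]],"twist":[[0,0,0],[0,0,0],[0,0,0],[0,0,0],[0,0,0],[0,0,0]]}' | tail -1; python3 where.py; python3 - <<'E'
from cell import optics
import cv2
for n,(r,c) in {'top':(145,205),'scene':(160,190)}.items():
    a=optics.get_image(n)['color'][r:r+130,c:c+190,::-1]; cv2.imwrite(f'pics/{n}2.png',cv2.resize(a,None,fx=4,fy=4,interpolation=cv2.INTER_CUBIC))
E
```

```text
gripper_force: 0.0
t 3.9 to wheel_top, tool mm [ 5.4 -0.7 17.3] gauge [ 0.7 -5.4 17.3] eef [ 554.3 -118.9   97.3] F [ 1.5  0.7 -0.2] w -0.16454125104549128
tool axes in gauge
 [[-0.003  1.     0.001]
 [ 1.     0.003 -0.   ]
 [-0.     0.001 -1.   ]] xturn deg needed about z 179.8 -0.2
```

View pics/scene2.png

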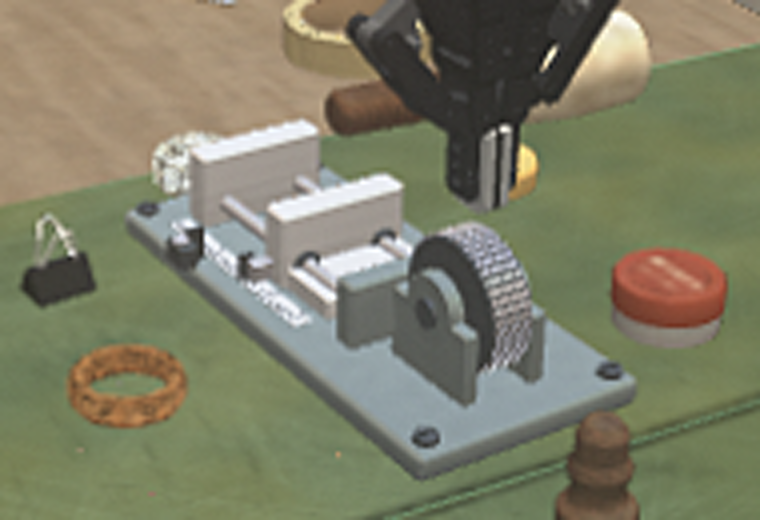

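```bash
python3 -m jog '{"claw":[0,0,0],"xyz":[[-0.02,0,0.14],[0,0,0],[0,0,0]],"twist":[[0,0,0],[0,0,0],[0,0,0]]}' | grep -E 'pos|force'; for k in 1 2 ; do python3 -m jog '{"claw":[0,0],"xyz":[[0,0,0.015],[0,0,0]],"twist":[[0,0,0],[0,0,0]]}'| grep -E 'pos|force:'; done
```

```text
eef_pos: [553.0, -120.9, 82.2]
force: [-0.4, 0.8, 0.1]
gripper_force: 0.0
eef_pos: [553.1, -120.8, 80.8]
force: [-0.3, -0.7, -0.7]
gripper_force: 0.0
eef_pos: [553.3, -120.9, 79.9]
force: [-1.3, 0.8, 6.0]
gripper_force: 2.7
```

```bash
for k in 1 2 3; do python3 -m jog '{"claw":[0,0],"xyz":[[0.03,0,0],[0.03,0,0]],"twist":[[0,0,0],[0,0,0]]}' | grep -E 'pos|[^r_]force:'; python3 where.py | head -1; done
```

```text
eef_pos: [554.3, -115.6, 80.0]
t 5.125 to wheel_top, tool mm [ 2.2 -0.1  0. ] gauge [ 0.1 -2.2  0. ] eef [ 554.3 -115.6   80. ] F [-1.1 -0.3  6.3] w 0.01114928218386252
eef_pos: [555.4, -109.6, 80.0]
t 5.375 to wheel_top, tool mm [-3.9 -0.1  0. ] gauge [0.1 3.9 0. ] eef [ 555.4 -109.6   80. ] F [-1.2 -1.   5.4] w -0.005820698149226588
eef_pos: [556.5, -103.7, 79.9]
t 5.625 to wheel_top, tool mm [-10.   -0.1  -0. ] gauge [ 0.1 10.  -0.1] eef [ 556.5 -103.7   79.9] F [-0.4 -0.2  3.7] w -0.09961741281018996
```

```bash
python3 -m jog '{"claw":[0,0,0,0,0,0,0,0,0,0,0],"xyz":[[0,0,-0.08],[-0.2,0,0],[0,0,0.04],[0,0,0.04],[0,0,0],[0.03,0,0],[0.03,0,0],[0.03,0,0],[0.03,0,0],[0.03,0,0],[0.03,0,0]],"twist":[[0,0,0],[0,0,0],[0,0,0],[0,0,0],[0,0,0],[0,0,0],[0,0,0],[0,0,0],[0,0,0],[0,0,0],[0,0,0]]}' | grep -E 'pos|[^r_]force:'; python3 where.py | head -1
python3 - <<'E'
from cell import optics
import cv2
a=optics.get_image('wrist')['color'][...,::-1]; cv2.imwrite('pics/w2.png',a); cv2.imwrite('pics/w2c.png',cv2.resize(a,None,fx=1.5,fy=1.5))
E
```

```text
eef_pos: [556.2, -104.4, 79.9]
t 7.0 to wheel_top, tool mm [-9.2  0.1 -0.1] gauge [-0.1  9.2 -0.1] eef [ 556.2 -104.4   79.9] F [-2.4 -0.7  7.2] w -0.26177927527850553
```

View pics/w2c.png

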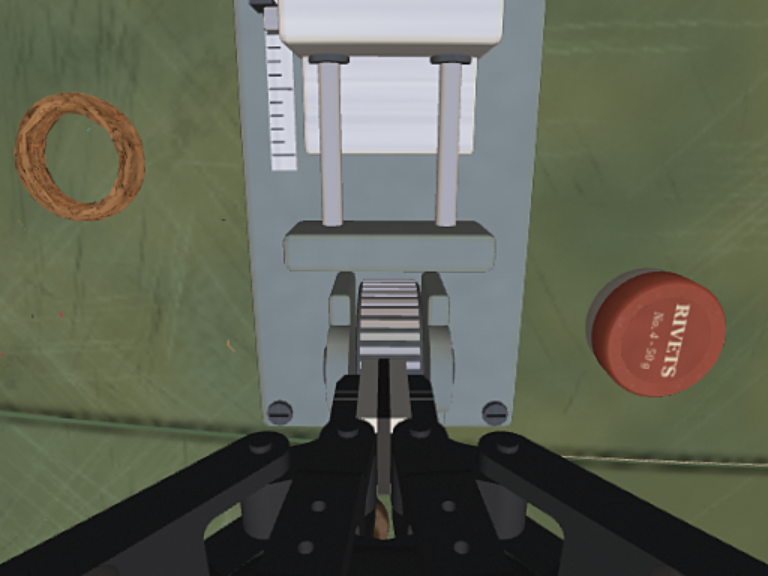

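```bash
for k in 1 2 3; do python3 -m jog '{"claw":[0,0,0,0,0,0,0,0,0,0,0],"xyz":[[0,0,-0.08],[-0.18,0,0],[0,0,0.04],[0,0,0.04],[0,0,0],[0.03,0,0],[0.03,0,0],[0.03,0,0],[0.03,0,0],[0.03,0,0],[0.03,0,0]],"twist":[[0,0,0],[0,0,0],[0,0,0],[0,0,0],[0,0,0],[0,0,0],[0,0,0],[0,0,0],[0,0,0],[0,0,0],[0,0,0]]}' >/dev/null; python3 where.py | head -1; done
python3 -m jog '{"claw":[0,0,0,0,0,0],"xyz":[[0,0,-0.3],[0,0,-0.6],[0.5,0,0],[0.44,0,0],[0,0,0],[0,0,0]],"twist":[[0,0,0],[0,0,0],[0,0,0],[0,0,0],[0,0,0],[0,0,0]]}' |grep pos
python3 - <<'E'
from cell import optics
import cv2
a=optics.get_image('wrist')['color'][...,::-1]; cv2.imwrite('pics/w3.png',a); cv2.imwrite('pics/w3c.png',cv2.resize(a[90:160,170:250],None,fx=8,fy=8,interpolation=cv2.INTER_NEAREST))
E
```

```text
t 8.425 to wheel_top, tool mm [-8.3  0.3 -0.1] gauge [-0.3  8.3 -0.1] eef [ 555.8 -105.2   79.9] F [-2.2 -0.3  9. ] w -0.37889190083319507
t 9.8 to wheel_top, tool mm [-8.2  0.3 -0.1] gauge [-0.3  8.2 -0.1] eef [ 555.8 -105.3   79.9] F [-2.   0.2  9.4] w -0.2306888974440719
t 11.175 to wheel_top, tool mm [-8.2  0.3 -0.1] gauge [-0.3  8.2 -0.1] eef [ 555.8 -105.3   79.9] F [-2.4 -1.1  9.6] w 0.10706918718868759
eef_pos: [572.5, -13.0, 168.8]
```

View pics/w3c.png

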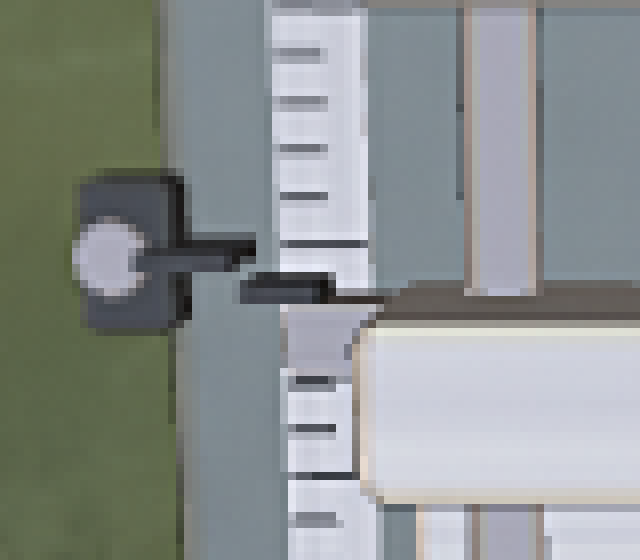

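```bash
python3 - <<'E'
import cv2
a=cv2.imread('pics/w3.png',0); print(a[118:130,190:214])
E
python3 meas.py '(198,122)' '(204,126.4)' | head -1
```

```text
[[ 83  49  29  78 140 146 145 144 144 144 143 143 137 131 172 216 212 208
  208 213 211 209 206 207]
 [ 85  51  31  60 101 102 101 101 100 100  98  95 136 133 154 220 220 218
  220 225 223 220 217 219]
 [ 77  45  28  32  41  41  39  40  41  38  39  32 137 136 153 119  84  79
   78  78  76  75  72  71]
 [ 56  51  51  49  50  48  50  49  41  31  25  15 139 135 152 208 205 202
  204 208 208 206 204 204]
 [ 75  77  78  78  77  76  78  81  56  28  78  75 140 137 152 221 218 214
  214 219 217 213 209 208]
 [ 79  81  84  81  75  71  72  73  47  72 141 146 150 147 165 236 233 229
  229 234 230 220 209 205]
 [ 79  58  43  54 132 140 138 138 138 142 152 104  53  45  49  71  67  63
   62  62  55 124 215 208]
 [ 80  56  32  48 137 143 140 139 143 131  71  51  44  45  43  43  41  41
   44  33  16  68 228 219]
 [ 79  62  37  49 136 140 137 137 140 128  76  71  75  77  76  76  75  76
   80  55  23  38 154 146]
 [ 81  69  39  24 135 140 137 137 139 125  73  66  68  69  67  65  63  64
   66  41  28  51  54  49]
 [ 80  71  38  19 134 139 137 137 137 138 138 141 141 141 137 209 181 178
  179 180 179 179 177 177]
 [ 79  73  35  39 132 138 136 135 136 136 138 139 138 138 133 167 173 171
  170 171 171 171 171 171]]
[-48.52870283  66.42553838] [-44.05746515  62.63746547] short mm 3.7880729142392866 cam pos gauge y
```

```bash
python3 meas.py '(195,122.45)' '(204,126.45)' | head -1
python3 -m jog '{"claw":[0,0,0,0,0,0,0,0],"xyz":[[-0.54,0,0],[-0.54,0,0],[0,0,0.5],[0,0,0.32],[0,0,0],[0,0,0.04],[0,0,0.04],[0,0,0]],"twist":[[0,0,0],[0,0,0],[0,0,0],[0,0,0],[0,0,0],[0,0,0],[0,0,0],[0,0,0]]}' |grep -E 'pos'; python3 where.py|head -1
```

```text
[-50.85499236  65.75584622] [-43.90637315  62.27292146] short mm 3.4829247616360988 cam pos gauge y
eef_pos: [554.3, -119.0, 80.1]
t 13.075 to wheel_top, tool mm [ 5.5 -0.6  0.1] gauge [ 0.6 -5.5  0.1] eef [ 554.3 -119.    80.1] F [ 0.1 -0.1  0.8] w 0.20848826678997504
```

```bash
python3 -m jog '{"claw":[0,0],"xyz":[[0,0,0.008],[0,0,0]],"twist":[[0,0,0],[0,0,0]]}' >/dev/null; python3 where.py|head -1
python3 -m jog '{"claw":[0,0,0,0,0],"xyz":[[0.028,0,0],[0.028,0,0],[0.028,0,0],[0.028,0,0],[0,0,0]],"twist":[[0,0,0],[0,0,0],[0,0,0],[0,0,0],[0,0,0]]}' >/dev/null; python3 where.py|head -1
python3 -m jog '{"claw":[0,0,0,0,0,0],"xyz":[[0,0,-0.3],[0,0,-0.6],[0.5,0,0],[0.47,0,0],[0,0,0],[0,0,0]],"twist":[[0,0,0],[0,0,0],[0,0,0],[0,0,0],[0,0,0],[0,0,0]]}' |grep pos
python3 - <<'E'
from cell import optics
import cv2
a=optics.get_image('wrist')['color'][...,::-1]; cv2.imwrite('pics/w4.png',a); cv2.imwrite('pics/w4c.png',cv2.resize(a[90:160,170:250],None,fx=8,fy=8,interpolation=cv2.INTER_NEAREST))
print(cv2.imread('pics/w4.png',0)[116:130,188:214])
E
```

```text
t 13.325 to wheel_top, tool mm [ 5.6 -0.6 -0.1] gauge [ 0.6 -5.6 -0.1] eef [ 554.3 -119.    79.9] F [-1.7  0.3  8. ] w -0.2726757751640083
t 13.95 to wheel_top, tool mm [-5.7 -0.7 -0.1] gauge [ 0.6  5.7 -0.1] eef [ 556.3 -107.9   79.9] F [-1.5  0.4  8.1] w -0.424375716347251
eef_pos: [572.8, -12.7, 168.7]
[[ 77  80  68  41  30 129 139 136 135 136 137 135 135 136 134 128 211 205
  202 200 202 203 205 207 202 208]
 [ 76  79  73  43  21 130 140 137 136 136 137 136 136 136 135 127 198 214
  211 207 210 212 209 205 202 207]
 [ 76  78  73  43  23 131 141 138 137 137 138 138 138 139 137 130 195 214
  211 207 211 213 210 208 204 209]
 [ 69  79  76  45  24 138 149 148 148 149 148 148 148 147 146 140 208 229
  225 221 227 228 224 217 212 217]
 [ 78  81  81  45  26  65  68  65  63  64  63  61  60  75  74  69 103 108
  105 101 104 103  97 150 144 144]
 [ 68  49  49  39  37  35  32  30  32  34  24  46  44  47  46  46  48  46
   44  46  38  27  20 148 139 136]
 [ 72  70  74  77  77  77  76  76  78  78  37  74  77  73  74  74  74  74
   73  73  77  29  16 140 187 187]
 [ 73  77  80  81  82  78  74  73  74  75  37  57  69  68  69  69  66  64
   64  65  69  31  50  59  65  63]
 [ 89  76  81  58  48  88 118 122 120 121 136 139 139 138 138 135 181 181
  173 174 175 175 175 172 171 171]
 [ 72  76  84  44  26 105 140 140 138 138 140 140 139 140 139 134 182 159
  170 171 171 171 171 171 171 173]
 [ 73  78  84  44  26  81 137 140 137 138 136 136 137 136 135 130 177 186
  166 165 165 166 165 165 166 167]
 [ 75  78  85  47  27  76 136 138 137 136 136 136 137 137 135 130 177 190
  168 167 168 167 167 168 169 169]
 [ 76  78  85  48  28  74 136 138 136 136 137 136 136 136 135 131 178 191
  169 169 169 169 169 170 171 140]
 [ 76  78  82  45  23  98 138 138 136 136 135 136 136 136 135 132 154 187
  167 166 166 167 166 168 170 111]]
```

View pics/w4c.png

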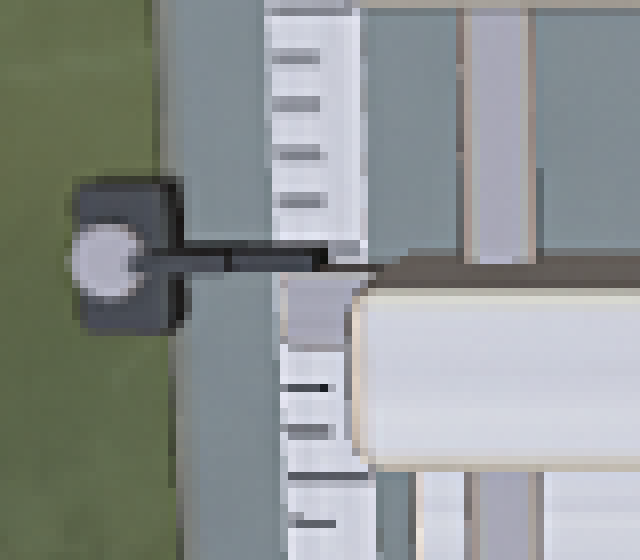

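```bash
python3 meas.py '(195,122.6)' '(204,122.4)' | head -1; python3 - <<'E'
from cell import optics
from h import *
i=optics.get_image('wrist');p=np.load('p.npy'); V=i['view']; print(g2w([0,0,-p[2]],-V[:3,:3].T@V[:3,3]-[p[0],p[1],0]))
E
```

```text
[-50.7126295   66.25807241] [-43.63220674  66.20773338] short mm 0.05033903388272165 cam pos gauge y
[[ -1.02880359  91.45840336 311.04771757]]
```

The pointer and the mark line up to within about 0.1 mm, and the hand is clear of the gauge.

```bash
python3 -c "
from cell import order; print(order.finish_job())"
```

```text
the job is handed in; nothing more can be done
None
```

The job is handed in: six light strokes on the wheel brought the pointer to within about 0.1 mm of the mark by the wrist camera, press readings stayed under 10 N, and the hand was clear of the gauge; no verdict was returned.

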